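# Unlock the drying tray and invert the beaker on its peg

### The job

The drying tray is locked under its splash hood: draw the locking pin fully out of its bore by its upright post until the foot meets the end of its lane, then slide it sideways all the way into the side notch and leave it standing there. Then pull the tray out to its stop, take the beaker lying in the cradle, turn it mouth down over the drying peg and lower it until its rim rests on the tray before you let go. Do not knock or shift the bottles, small beaker, dish and cap standing around.

Things in the scene. Friction and masses are not known exactly. Their poses are not given: they have to be found in the camera images.
- station: Fixed drying station on a thin white base plate (4 mm thick). Origin on the bench under the hood's centre; own +x away from the pin guide, -y the way the tray comes out; yaw varies. Clear hood with aluminium edges: x -75..75, y -52..64 mm, top 95 mm above the bench, open towards -y. The pin guide is on its -x side.
- bore (a point): Outer mouth of the 18 mm bore, on its axis (18.5 mm above the bench), in the aluminium block at the hood's -x side (44 mm high, 66 mm wide, 22 mm thick). In the station's frame x = -89, y = 0 mm.
- lane_end (a point): Outer end stop of the lane, on the lane's middle and floor (4 mm above the bench): station x = -238, y = 0 mm. The lane runs from the bored block to here, 62 mm wide, between low grey ribs 11 mm high. At this end the side notch, 70 mm wide along x, opens from the lane towards the station's -y, up to its end wall at y = -107 mm.
- notch (a point): Centre of the side notch on its floor, where the centre of the pin's foot belongs when parked; 4 mm above the bench; in the station's frame x = -203, y = -75 mm.
- pin: Loose steel pin, 0.35 kg. Origin under the centre of its flat foot (60 mm along x, 56 along y, 14 high). Upright post, 18 mm diameter, over the origin, top 65 mm above the underside. The pin proper, 13 mm diameter, runs along +x from the post to a nose 96 mm from the origin, axis 14.5 mm up. It starts in the bore at station x = -143 mm (45 mm free between post and block); fully drawn, about -207.
- tray (a joint): How far the tray is pulled out towards the station's -y, m: 0 under the hood, 0.14 at its stop. It runs freely (about 2 N) once the pin is drawn; the pin locks it.
- panel (a point): Middle of the upper edge of the hood-side face of the tray's upright front panel (110 mm wide along the station's x, 8 mm thick, upper edge 52 mm above the bench). Hook it from the hood side: there are 48 mm between the hood and this face when the tray is in.
- peg_foot (a point): On the tray's upper face (14 mm above the bench) on the axis of the white upright drying peg: diameter 28 mm, 62 mm high with a tapered tip, on a 40 mm collar 4 mm high. Moves with the tray. It is under the hood at the start and 88 mm clear of the hood's front edge when the tray is out.
- beaker: Loose tall cream plastic beaker, straight, outside diameter 58 mm, wall 3.5 mm, 124 mm long, base 5 mm, 0.1 kg. Origin on its axis at mid-length; own x points from its mouth, which has a raised bead round the rim, to its closed base. It lies in the cradle, axis level and about 53 mm above the bench, its mouth roughly to the robot's right.
- beaker_mouth (a point): Centre of the beaker's mouth, 62 mm from its origin along -x.
- cradle: Fixed low steel cradle, two rails 110 mm long along own x under the beaker, 50 mm wide over all, 28 mm high. Origin on the bench under its centre, below the beaker's; yaw varies.
- reagent_bottle: Bystander: amber bottle, diameter 68 mm, 145 mm high; origin under its base.
- wash_bottle: Bystander: white bottle with red cap, diameter 66 mm, 165 mm high; origin under its base.
- small_beaker: Bystander: small glass beaker standing upright, diameter 56 mm, 60 mm high; origin under its base.
- petri_dish: Bystander: glass dish, diameter 94 mm, 20 mm high; origin under its base.
- bottle_cap: Bystander: grey cap, diameter 42 mm, 30 mm high; origin under its base.
There are look-alikes about, which are no part of the job. What is shaped like the pin but green or turquoise is not meant. Leave any turquoise look-alike of the beaker alone.

How it is judged:
On the way, in this order (a step that is already met when the one before it is completed fails the run):
1. the pin is drawn out of its bore to the end of the lane (x of pin in the frame of station below -0.19 m and angle between pin's own z axis and vertical below 0.15 rad), for 0.1 s.
2. the pin's foot stands wholly in the side notch (x of pin in the frame of station between -0.222 and -0.185 m and y of pin in the frame of station between -0.092 and -0.06 m and z of pin in the frame of station below 0.01 m and angle between pin's own z axis and vertical below 0.12 rad), for 0.2 s.
3. the tray is pulled out to its stop (value of joint tray above 0.125 m), for 0.2 s.
4. the beaker, mouth down over the peg, rests with its rim on the tray while still held (angle between beaker's own x axis and vertical below 0.2 rad and horizontal distance between beaker_mouth and peg_foot below 0.02 m and z of beaker_mouth in the frame of peg_foot below 0.01 m and contact force between beaker and the fingers above 0.3 N), for 0.1 s.
At the end, for the whole second after the job is handed in: Pin upright with its foot wholly in the notch (centre within 15 mm of the notch's towards the lane); tray out by at least 125 of 140 mm; beaker at rest mouth down over the peg: within 0.12 rad of vertical, mouth within 18 mm of the peg's axis, rim within 7 mm of the tray (all of step 2 and value of joint tray above 0.125 m and angle between beaker's own x axis and vertical below 0.12 rad and horizontal distance between beaker_mouth and peg_foot below 0.018 m and z of beaker_mouth in the frame of peg_foot below 0.007 m and linear speed of each of beaker, pin below 0.02 m/s); the robot touches nothing.
It fails at once if a bottle, the small beaker, the dish or the cap standing around is shifted by more than 30 mm or tipped over (distance of any of reagent_bottle, wash_bottle, small_beaker, petri_dish, bottle_cap from where it was at the start of the episode above 0.03 m or angle between any of reagent_bottle, wash_bottle, small_beaker, petri_dish, bottle_cap's own z axis and vertical above 0.5 rad).
It also fails if it takes over 72 s, if anything falls off the work surface, if the arm or the gripper's body presses on something with over 40 N, if the wrist force passes 120 N, or if a joint passes its speed limit or range.

### The arm

A 7-joint arm with a two-finger parallel gripper is mounted at the origin on the work surface. World frame = base frame: x ahead of the robot, y to its left, z up, the work surface at z = 0. Lengths are in m, angles in rad, forces in N, time in s.
With the tool pointing down it reaches from about 0.4 to 0.85 m from the base axis. Payload 4.4 kg.
Tool frame: the origin (TCP) lies on the centre line of the jaws, within the pads' length; the fingertips stand 22 mm ahead of it and the grasp point (between the pads) lies 3 mm ahead of it; z points along the fingers, y is the line along which they close (so a half turn about z gives the same grasp; the last joint's range is limited). The gripper opens to 94 mm and grips with 3 to 60 N. Pads are 16 mm wide; open, the fingers measure 119 mm over their backs; the gripper's body (75 mm by 177 mm) begins 78 mm behind the grasp point.
Start: joints at [1.255, 0.628, 0.038, 1.517, -0.027, 0.996, -0.02], TCP at [0.161, -0.63, 0.227] pointing down, gripper open.
Joint ranges: [-3.06, 3.06], [-0.37, 2.12], [-1.25, 1.32], [0.18, 2.47], [-1.1, 4.24], [0.23, 1.98], [-2.94, 2.94]. Speed limits (rad/s): [2.57, 2.57, 3.14, 3.14, 3.14, 3.14, 3.14].

### API

Orientations are given as a rotation vector (axis times angle).
In Python, from rig import robot, viewer gives the robot as it stands. Calls block until the motion is done:
- robot.move_to(position, orientation): joint-space move of the TCP to a pose.
- robot.servo_line(position, rotation=None, vel=0.15, max_force=None): straight line of the TCP; rotation=None keeps the orientation; vel is the mean speed in m/s. With max_force (N) it stops when the force on the tool has changed by that much, and returns True; else False.
- robot.move_j(angles): joint-space move.
- robot.grip(opening): opening from 0.0 (shut) to 1.0 (fully open); the grip force is fixed at half the most; returns when the fingers have stopped.
- robot.pause(seconds).
- robot.inverse_kinematics(position, orientation): joint angles nearest the present ones, or None.
- viewer.snapshot(name): name is "side" or "top" or "wrist"; returns the picture (384x512x3 uint8, blue, green, red); there is no depth.
- viewer.camera_params(name): a dict with "camera_matrix" (3x3 intrinsics, pixels), "xyz" and "orientation" of the camera in the world. Camera axes: x right, y up, looking along -z (the intrinsics and any distortion apply to the point x, -y, -z); pixel columns grow to the right and rows downward; lengths in m; the calibration is good to about 2 mm. A picture is of the moment at which its call begins: read the wrist's pose just before it. camera_params takes no time and is no camera call; for the wrist camera it gives the pose at the moment of the call.
A pose or a line that the arm cannot do raises robot.Unreachable and nothing moves.
- robot.sign_off(): hands the job in; it is judged then, once.
Readings, each from a call of its own:
- robot.current_clock(): time.
- robot.current_q(): joint angles.
- robot.current_joint_vel(): joint speeds.
- robot.current_joint_efforts(): joint torques, N m.
- robot.current_position(): TCP position.
- robot.current_ee_rot(): TCP orientation.
- robot.current_ft_force(): force on the tool from outside, world axes, zero at the start.
- robot.current_torque(): the same for the moment, N m.
- robot.current_width(): opening from 0.0 (shut) to 1.0 (fully open).
- robot.current_grasp_force(): force on a finger pad.
Only numpy, scipy, OpenCV 4.12 (cv2) and the standard library are available. Lean on these libraries where they do the work, as an engineer would, in place of code of your own. Each camera call takes 0.05 s, during which the arm holds its last target. There are 200 camera calls.

## Working session

There is one attempt and no reset: what is moved stays moved. The work goes in short steps, each a Python script; the robot and the scene stay as the last script left them, time stands still between calls to the robot, and variables do not carry over. Pictures are saved under pics/ and viewed, at most 12 in all, crops included, and the job is handed in when it is done.

```bash
ls; mkdir -p pics
python3 - <<'E'
from rig import robot, viewer
import cv2, numpy as np
for n in ["top","side"]:
    p=viewer.camera_params(n); print(n,p)
    im=viewer.snapshot(n); cv2.imwrite(f"pics/{n}_raw.png",im)
    cv2.imwrite(f"pics/{n}0.png",cv2.resize(im,(800,600),interpolation=cv2.INTER_CUBIC))
print(viewer.camera_params("wrist"))
print(robot.current_position(),robot.current_ee_rot(),robot.current_clock())
E
```

```text
pics
top {'camera_matrix': array([[353.07286715,   0.        , 258.33192986],
       [  0.        , 353.07286715, 196.07007745],
       [  0.        ,   0.        ,   1.        ]]), 'xyz': array([0.35173657, 0.05098472, 1.13288515]), 'orientation': array([ 0.14076854, -0.12390494, -1.59289944])}
side {'camera_matrix': array([[376.39637335,   0.        , 249.95613944],
       [  0.        , 376.39637335, 189.18531992],
       [  0.        ,   0.        ,   1.        ]]), 'xyz': array([0.04380724, 0.70728796, 0.62826802]), 'orientation': array([ 0.37295152, -1.17542738, -2.29809553])}
{'camera_matrix': array([[344.3951126 ,   0.        , 255.38941074],
       [  0.        , 344.3951126 , 191.69053843],
       [  0.        ,   0.        ,   1.        ]]), 'xyz': array([ 0.23925437, -0.61056542,  0.38324372]), 'orientation': array([-0.23720697,  0.18729433, -1.31075922])}
[ 0.16057117 -0.62929656  0.22669032] [-3.11553710e+00 -3.91112045e-01  3.35400983e-04] 0.1
```

View pics/top0.png

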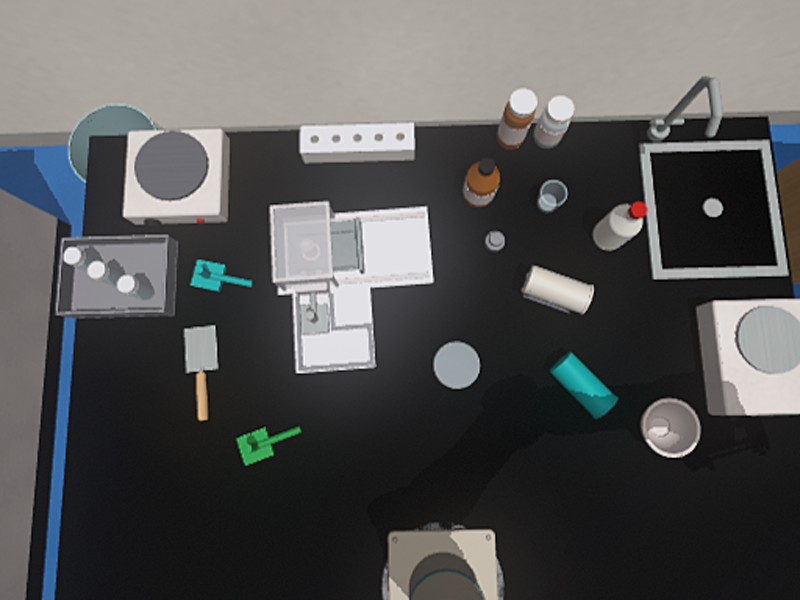

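View pics/side0.png

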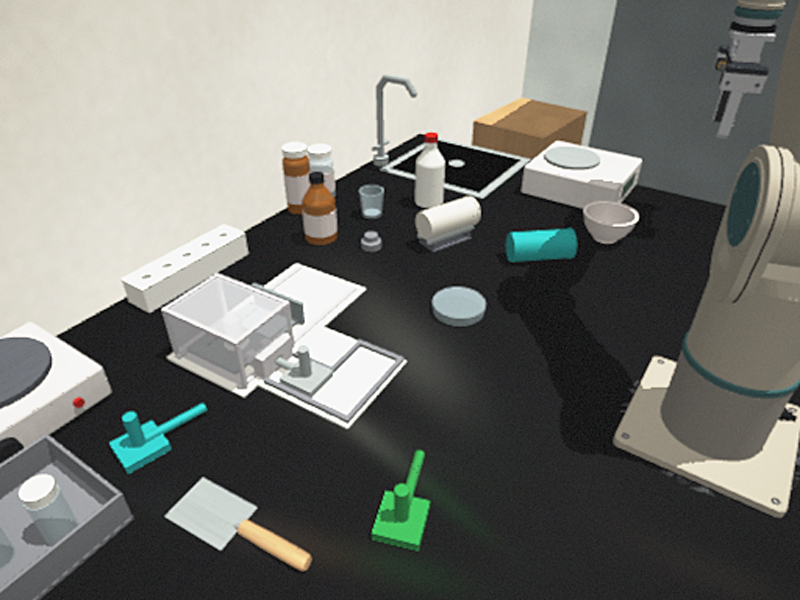

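The top picture (in 800x600 pixels) shows:
- **Pin candidates:** steel (314,315) in the lane, turquoise (208,275), green (255,445). I choose the steel one.
- **Beaker candidates:** cream lying in the cradle (557,290), turquoise (584,385), white bowl (670,428), small glass beaker (552,195). I choose the cream one.
- **Station:** hood about (302,245), tray panel about (345,245), notch opening right of the lane at about (340,345).

Next I take close wrist views of both.

```bash
cat > h.py <<'E'
from rig import robot, viewer
import cv2, numpy as np
from scipy.spatial.transform import Rotation as R
DOWN=lambda a: (R.from_euler('z',a)*R.from_euler('x',np.pi)).as_rotvec()  # tool down, tool x at yaw a
def ray(p,uv):
    K=np.array(p['camera_matrix']); d=np.linalg.inv(K)@[uv[0],uv[1],1]
    d=R.from_rotvec(p['orientation']).apply([d[0],-d[1],-d[2]]); return np.array(p['xyz']),d/np.linalg.norm(d)
def onz(p,uv,z):
    o,d=ray(p,uv); return o+d*(z-o[2])/d[2]
def tri(obs):
    A=np.zeros((3,3));b=np.zeros(3)
    for p,uv in obs:
        o,d=ray(p,uv);M=np.eye(3)-np.outer(d,d);A+=M;b+=M@o
    x=np.linalg.solve(A,b)
    res=[np.linalg.norm((np.eye(3)-np.outer(d,d))@(x-o)) for o,d in (ray(*q) for q in obs)]
    return x,max(res)
def proj(p,X):
    c=R.from_rotvec(p['orientation']).inv().apply(np.array(X)-p['xyz']); K=p['camera_matrix']
    v=K@np.array([c[0],-c[1],-c[2]]); return v[:2]/v[2]
def snap(name,fn):
    p=viewer.camera_params(name); im=viewer.snapshot(name); cv2.imwrite(f'pics/{fn}.png',im); np.save(f'pics/{fn}.npy',p,allow_pickle=True); return p,im
def load(fn): return np.load(f'pics/{fn}.npy',allow_pickle=True).item(), cv2.imread(f'pics/{fn}.png')
E
python3 - <<'E'
from h import *
t=viewer.camera_params('top'); s=512/800
for n,uv,z in [('pin',(314,315),.069),('hood',(302,205),.095),('hoodc',(302,245),.095),('panel',(345,245),.052),('notchcorner',(374,367),.004),('lanecorner',(297,372),.004),('plate_r_top',(428,208),.004),('plate_r_bot',(432,282),.004),('cream',(557,290),.08),('creamL',(527,280),.053),('creamR',(590,300),.053)]:
    print(n,onz(t,(uv[0]*s,uv[1]*s),z).round(3))
R0=R.from_rotvec(robot.current_ee_rot()); w=viewer.camera_params('wrist')
print('cam in tool',R0.inv().apply(w['xyz']-robot.current_position()),(R0.inv()*R.from_rotvec(w['orientation'])).as_matrix().round(2))
for a in (0,np.pi/2,-np.pi/2,np.pi):
  for P in ([.42,.2,.33],[.5,.2,.33],[.5,-.1,.33]):
    q=robot.inverse_kinematics(P,DOWN(a)); print(a,P,None if q is None else np.round(q,2))
E
```

```text
pin [0.52  0.236 0.069]
hood [0.736 0.255 0.095]
hoodc [0.655 0.255 0.095]
panel [0.665 0.176 0.052]
notchcorner [0.42  0.124 0.004]
lanecorner [0.413 0.282 0.004]
plate_r_top [0.755 0.003 0.004]
plate_r_bot [0.593 0.    0.004]
cream [ 0.554 -0.238  0.08 ]
creamL [ 0.582 -0.187  0.053]
creamR [ 0.538 -0.309  0.053]
cam in tool [ 0.08086965  0.00104568 -0.1565563 ] [[ 0.    0.96  0.28]
 [ 1.   -0.    0.  ]
 [ 0.    0.28 -0.96]]
0 [0.42, 0.2, 0.33] [ 0.11  0.32 -0.81  1.85  0.26  1.08 -2.37]
0 [0.5, 0.2, 0.33] [-0.04  0.41 -0.58  1.67  0.24  1.13 -2.25]
0 [0.5, -0.1, 0.33] [ 0.22  0.32 -0.11  1.75  0.04  1.07 -1.47]
1.5707963267948966 [0.42, 0.2, 0.33] [ 0.25  0.39 -1.05  1.84  0.37  1.13 -0.93]
1.5707963267948966 [0.5, 0.2, 0.33] [ 0.17  0.49 -0.92  1.67  0.41  1.19 -0.85]
1.5707963267948966 [0.5, -0.1, 0.33] [ 0.48  0.34 -0.46  1.75  0.17  1.09 -0.04]
-1.5707963267948966 [0.42, 0.2, 0.33] [ 0.26  0.39 -1.06  1.84  0.38  1.13  2.21]
-1.5707963267948966 [0.5, 0.2, 0.33] [ 0.24  0.53 -1.06  1.67  0.49  1.23  2.21]
-1.5707963267948966 [0.5, -0.1, 0.33] [-0.1   0.33  0.34  1.76 -0.12  1.07 -2.87]
3.141592653589793 [0.42, 0.2, 0.33] [ 0.31  0.43 -1.16  1.84  0.43  1.16  0.57]
3.141592653589793 [0.5, 0.2, 0.33] [ 0.27  0.57 -1.15  1.67  0.54  1.26  0.59]
3.141592653589793 [0.5, -0.1, 0.33] [ 0.73  0.41 -0.85  1.74  0.34  1.14  1.35]
```

Run:
```python
from h import *
robot.grip(0.5)
for i,P in enumerate([[.62,-.20,.36],[.53,-.28,.36],[.60,.14,.36],[.54,.24,.36]]):
    robot.move_to(P,DOWN(0)); robot.pause(.2); snap('wrist',f'w{i}')
print(robot.current_clock(),robot.current_q())
ims=[cv2.imread(f'pics/w{i}.png') for i in range(4)]
cv2.imwrite('pics/m1.png',cv2.resize(ims[2],(800,600),interpolation=cv2.INTER_CUBIC))
cv2.imwrite('pics/m2.png',cv2.resize(np.hstack([ims[0],ims[1]]),(800,300),interpolation=cv2.INTER_AREA))
```

```text
6.9167 [-0.3915454   0.42888702 -0.1111803   1.49256138  0.04970212  1.22298398
 -2.08316429]
```

View pics/m1.png

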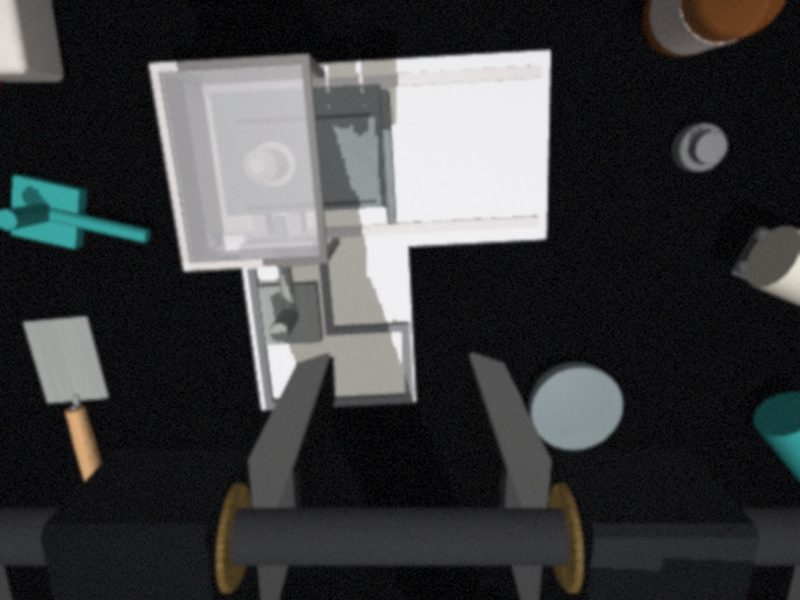

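View pics/m2.png

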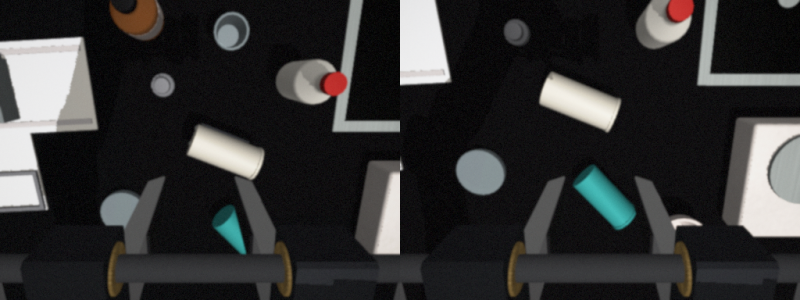

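Wrist view w2 (800x600) shows the hood's top corners at (150,65), (308,57), (326,262), (184,270). The steel pin's post is near (285,325), with the notch between (330,330) and (415,402). The two-panel picture shows the cream beaker with its mouth not yet identified. The second wrist view comes next, to triangulate.

Run:
```python
from h import *
im=cv2.imread('pics/w3.png'); cv2.imwrite('pics/m3.png',cv2.resize(im,(800,600),interpolation=cv2.INTER_CUBIC))
p,_=load('w2'); s=.64
H=np.array([[75,64],[75,-52],[-75,-52],[-75,64]])/1000
px=[(150,65),(308,57),(326,262),(184,270)]
W=np.array([onz(p,(u*s,v*s),.095)[:2] for u,v in px]); print(W.round(4))
a=H-H.mean(0);b=W-W.mean(0); th=np.arctan2((a[:,0]*b[:,1]-a[:,1]*b[:,0]).sum(),(a*b).sum())
M=np.array([[np.cos(th),-np.sin(th)],[np.sin(th),np.cos(th)]]); t=W.mean(0)-M@H.mean(0)
print(th,t,(W-(H@M.T+t)).round(4))
for n,uv in [('c',(549,50)),('d',(546,240)),('e',(415,402)),('f',(262,410))]:
    print(n,(M.T@(onz(p,(uv[0]*s,uv[1]*s),.004)[:2]-t)).round(4))
# beaker
for k in (0,1):
    p,im=load(f'w{k}'); hsv=cv2.cvtColor(im,cv2.COLOR_BGR2HSV)
    m=cv2.inRange(hsv,(12,18,60),(40,90,255)); m=cv2.morphologyEx(m,cv2.MORPH_OPEN,np.ones((5,5)))
    for c in sorted(cv2.findContours(m,0,2)[0],key=cv2.contourArea)[-3:]:
        r=cv2.minAreaRect(c); box=cv2.boxPoints(r); print(k,cv2.contourArea(c),r,[onz(p,q,.053).round(3)[:2] for q in box])
```

```text
[[0.7368 0.3179]
 [0.742  0.2032]
 [0.591  0.1961]
 [0.5847 0.3104]]
0.049129354472885814 [0.66392447 0.25092195] [[ 0.0011 -0.0006]
 [ 0.0006  0.0006]
 [-0.0005  0.0008]
 [-0.0012 -0.0008]]
c [ 0.0844 -0.249 ]
d [-0.0835 -0.2506]
e [-0.2484 -0.1176]
f [-0.2496  0.0438]
0 876.5 ((283.9000244140625, 209.80001831054688), (95.1845703125, 15.495161056518555), 18.434947967529297) [array([ 0.552, -0.175]), array([ 0.573, -0.182]), array([ 0.528, -0.311]), array([ 0.506, -0.305])]
0 1546.5 ((294.81512451171875, 183.74269104003906), (96.58560943603516, 22.998172760009766), 24.550451278686523) [array([ 0.592, -0.189]), array([ 0.621, -0.202]), array([ 0.564, -0.325]), array([ 0.533, -0.314])]
1 869.5 ((223.1769256591797, 146.0283203125), (100.28905487060547, 11.522229194641113), 22.08717155456543) [array([ 0.56 , -0.171]), array([ 0.574, -0.178]), array([ 0.524, -0.302]), array([ 0.509, -0.296])]
1 1433.0 ((234.60345458984375, 116.74137878417969), (101.57535552978516, 18.012447357177734), 21.801410675048828) [array([ 0.594, -0.186]), array([ 0.615, -0.196]), array([ 0.568, -0.319]), array([ 0.545, -0.31 ])]
```

View pics/m3.png

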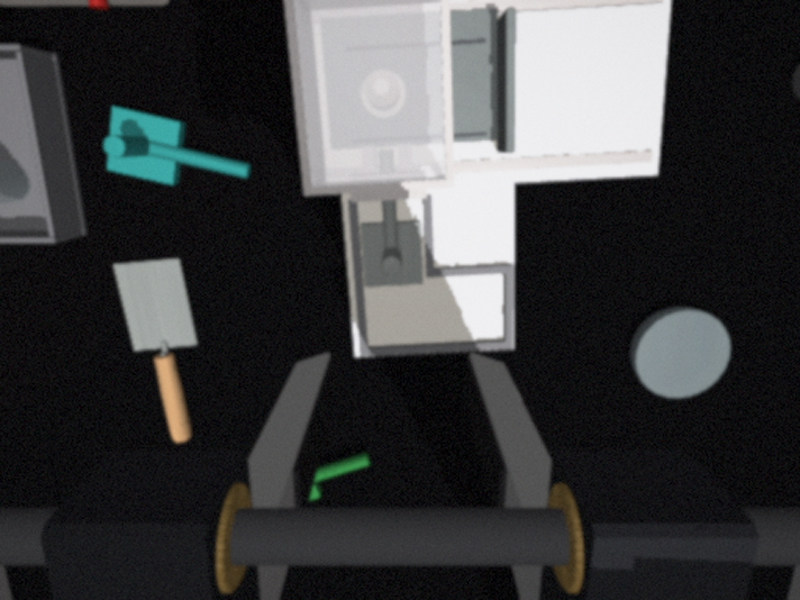

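View w3 shows the hood's near corners at (305,193) and (452,182), the pin's post top near (391,260), and the notch's inner right wall at about x=505. Here is a close crop of the pin in both views, plus the beaker.

Run:
```python
from h import *
a=load('w2')[1][165:245,150:250]; b=load('w3')[1][115:195,205:305]
c=load('w0')[1][145:245,230:350]; d=load('w1')[1][80:180,170:290]
r=lambda i,w,h: cv2.resize(i,(w,h),interpolation=cv2.INTER_CUBIC)
cv2.imwrite('pics/m4.png',np.vstack([np.hstack([r(a,400,320),r(b,400,320)]),np.hstack([r(c,336,280),r(d,336,280),np.zeros((280,128,3),np.uint8)])]))
```

```text
(no output)
```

View pics/m4.png

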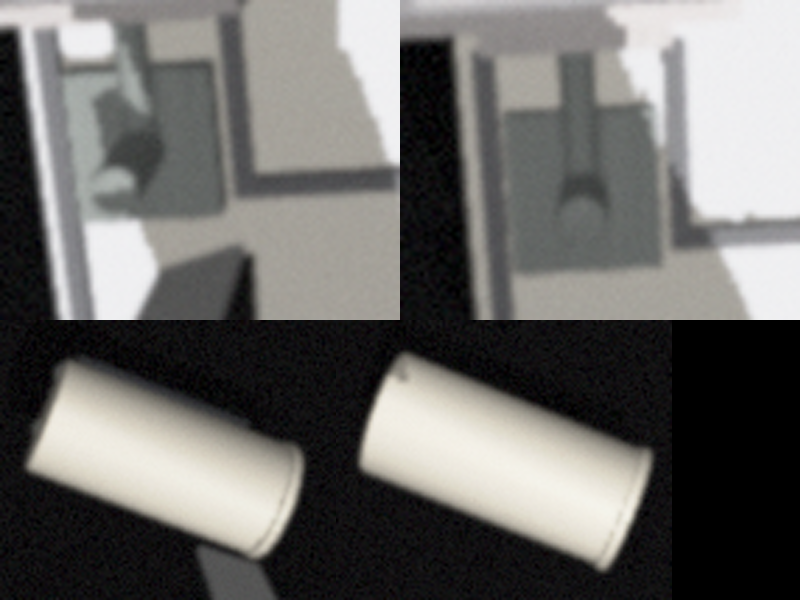

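The crop confirms a steel pin. Its post top is at about (178.5,212) in w2 and (250,168) in w3, in native pixels. The cream beaker's beaded mouth is at the right end. Next I triangulate, then do the pin.

```bash
cat >> h.py <<'E'
TH=0.0491; T=np.array([.6639,.2509])
def S(x,y,z): c,s=np.cos(TH),np.sin(TH); return np.array([T[0]+c*x-s*y,T[1]+s*x+c*y,z])
def toS(P): c,s=np.cos(TH),np.sin(TH); d=np.array(P[:2])-T; return np.array([c*d[0]+s*d[1],-s*d[0]+c*d[1]])
E
python3 - <<'E'
from h import *
w=[load(f'w{i}')[0] for i in range(4)]
X,r=tri([(w[2],(178.5,212)),(w[3],(250,168.2))]); print('post top',X,r,toS(X),'model',S(-.143,0,.069))
for n,u2,u3 in [('hood -x-y',(326,262),(452,182)),('hood -x+y',(184,270),(305,193))]:
    X,r=tri([(w[2],np.array(u2)*.64),(w[3],np.array(u3)*.64)]); print(n,X,r,toS(X))
c0=np.array([(70,42),(28,148),(262,238),(300,128)])/2.8+[230,145]
c1=np.array([(70,33),(24,148),(270,250),(315,130)])/2.8+[170,80]
B,r1=tri([(w[0],c0[:2].mean(0)),(w[1],c1[:2].mean(0))]);Mo,r2=tri([(w[0],c0[2:].mean(0)),(w[1],c1[2:].mean(0))])
print('base',B,r1,'mouth',Mo,r2,'len',np.linalg.norm(B-Mo),'c',(B+Mo)/2,'yaw',np.arctan2(*(B-Mo)[1::-1]))
for i,c in ((0,c0),(1,c1)): print(i,[onz(w[i],q,.056)[:2].round(3) for q in (c[:2].mean(0),c[2:].mean(0),c.mean(0))])
# peg tip
X,r=tri([(w[2],np.array((266,163))*.64),(w[3],np.array((382,91))*.64)]); print('peg',X,r,toS(X))
E
```

```text
post top [0.5246216  0.2439528  0.06991415] 0.001102519653558826 [-1.39451521e-01 -1.03000668e-04] model [0.52107234 0.24388152 0.069     ]
hood -x-y [0.59321142 0.19626884 0.09928116] 0.0014410861748563523 [-0.0732847  -0.05109591]
hood -x+y [0.58608225 0.30877197 0.09950934] 0.0004631999450406695 [-0.0748836   0.06162154]
base [ 0.58724981 -0.19074761  0.06110454] 0.00019295040407473266 mouth [ 0.54254103 -0.30506838  0.06415494] 0.0008799744210574049 len 0.1227901411456688 c [ 0.56489542 -0.24790799  0.06262974] yaw 1.1980015259517187
0 [array([ 0.586, -0.191]), array([ 0.54 , -0.308]), array([ 0.564, -0.248])]
1 [array([ 0.587, -0.19 ]), array([ 0.541, -0.305]), array([ 0.564, -0.246])]
peg [0.66533072 0.25166434 0.03919344] 0.0008584835163381499 [0.00146651 0.0006932 ]
```

The measurements agree to about 3 mm. Next: draw the pin and park it.

Run:
```python
from h import *
o=DOWN(TH); P=S(-.141,0,.14)
print(robot.inverse_kinematics(P,o))
robot.move_to(P,o); robot.servo_line(S(-.141,0,.049))
robot.grip(0.0); print('w',robot.current_width(),robot.current_grasp_force(),toS(robot.current_position()))
st=robot.servo_line(S(-.216,0,.049),vel=.06,max_force=10); p=robot.current_position()
print(st,toS(p),p[2],robot.current_ft_force(),robot.current_width(),robot.current_clock())
snap('wrist','d1')
cv2.imwrite('pics/m5.png',cv2.imread('pics/d1.png'))
```

```text
[-0.41645049  0.63514961 -0.10652893  1.80843495  0.09772258  0.70307889
 -2.09866241]
w 0.1877011042146513 30.000885128974915 [-0.14067402  0.00047761]
True [-2.06211006e-01  1.78818608e-04] 0.04951149300296816 [ 1.11878554  0.51114043 -0.52239449] 0.18751497787290253 10.1417
```

View pics/m5.png

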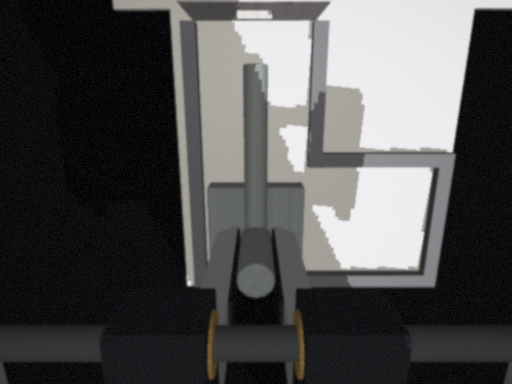

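The pin is fully drawn: its foot is at the lane end and the nose is clear of the block, with the notch free to the right at (390,220). Next: slide it sideways, then pull the tray.

Run:
```python
from h import *
x=toS(robot.current_position())[0]+.004
robot.servo_line(S(x,0,.049),vel=.05)
st=robot.servo_line(S(x,-.084,.049),vel=.06,max_force=10); p=robot.current_position()
print(st,toS(p),robot.current_ft_force())
if toS(p)[1]<-.065:
    robot.grip(.5); robot.servo_line(S(*toS(p),.16),vel=.25); robot.pause(.1); snap('wrist','n1')
    cv2.imwrite('pics/m6.png',cv2.imread('pics/n1.png'))
print(robot.current_clock())
```

```text
True [-0.20331775 -0.01048152] [ 0.40486901 -1.68016765  4.74525357]
10.95
```

Run:
```python
from h import *
x=toS(robot.current_position())[0]
for y in (-.03,-.05,-.066,-.086):
    st=robot.servo_line(S(x,y,.0495),vel=.04,max_force=15); p=robot.current_position()
    print(st,toS(p),p[2],robot.current_ft_force())
    if st: break
snap('wrist','n0'); print(robot.current_clock())
```

```text
False [-0.20287012 -0.03049104] 0.0496564570856144 [0.52100268 2.49427785 5.02507871]
False [-0.20296207 -0.05020485] 0.04967395283223939 [0.62815619 2.3346956  5.82564682]
False [-0.20302825 -0.06631311] 0.04965369426932174 [1.12066053 2.27711604 5.88559679]
True [-0.20297509 -0.07883246] 0.04985208249586684 [-0.96641551  1.03736928  2.04782211]
13.325
```

Run:
```python
from h import *
p=robot.current_position(); robot.grip(.45); robot.servo_line([p[0],p[1],.15],vel=.25); snap('wrist','n1')
robot.move_to(S(0,-.077,.15),DOWN(TH)); robot.grip(0.0)
st=robot.servo_line(S(0,-.076,.05),vel=.15,max_force=12); print('down',st,robot.current_position()[2])
if not st:
    st=robot.servo_line(S(0,-.236,.05),vel=.1,max_force=15); print('pull',st,toS(robot.current_position()),robot.current_ft_force())
    p=robot.current_position(); q=toS(p)
    robot.servo_line(S(0,q[1]+.012,.05)); robot.servo_line(S(0,q[1]+.012,.2),vel=.25); robot.grip(1.0)
    robot.move_to([.56,.0,.33],DOWN(TH)); robot.pause(.1)
    snap('wrist','t1'); snap('top','t2')
    a=cv2.imread('pics/n1.png');b=cv2.imread('pics/t1.png')
    cv2.imwrite('pics/m7.png',cv2.resize(np.hstack([a,b]),(800,300),interpolation=cv2.INTER_AREA))
print(robot.current_clock())
```

```text
down False 0.0508259386004888
pull True [-0.00054883 -0.22641811] [-0.18566017 -0.20962083  0.66125156]
21.8167
```

View pics/m7.png

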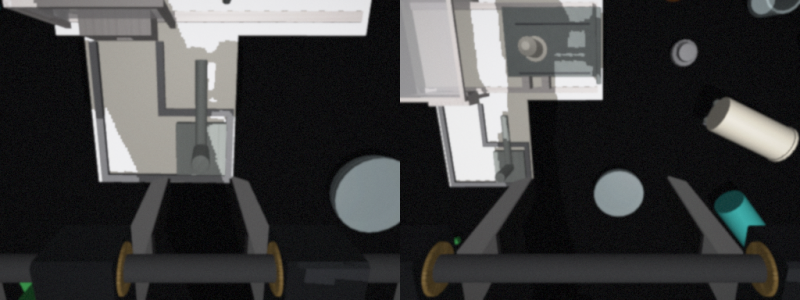

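Left: the pin stands upright in the notch. Right: the tray is out, the peg tip is at about (527,45) and clear of the hood, and the beaker is untouched. Next I check the peg position and the reach for the inverted placement.

```bash
cat >> h.py <<'E'
C=np.array([.5645,-.247]); BY=1.198; OFF=.025
A=np.array([np.cos(BY),np.sin(BY)])
def place(phi): # tool z horizontal at phi, tool x up
    c,s=np.cos(phi),np.sin(phi); return R.from_matrix(np.array([[0,s,c],[0,-c,s],[1,0,0]])).as_rotvec()
def ptcp(peg,phi,mz): # tcp for mouth centre over peg at height mz
    return np.array([peg[0]-.003*np.cos(phi),peg[1]-.003*np.sin(phi),mz+.062+OFF])
E
python3 - <<'E'
from h import *
robot.move_to([.50,.08,.36],DOWN(TH)); robot.pause(.1); p2,im2=snap('wrist','t3'); p1,im1=load('t1'); pt,_=load('t2')
peg=S(.001,-.139,.076); print('pred',peg,'px',proj(p1,peg),proj(p2,peg),'seen t1 ~',(162.6,57.6))
def crop(p,im):
    u,v=proj(p,peg).astype(int); v=max(v,30);u=max(u,40); return cv2.resize(im[v-30:v+30,u-40:u+40],(400,300),interpolation=cv2.INTER_CUBIC),(u-40,v-30)
a,oa=crop(p1,im1); b,ob=crop(p2,im2); print(oa,ob); cv2.imwrite('pics/m8.png',np.hstack([a,b]))
g=np.r_[C+A*OFF,.057]; print('g',g,'IK',np.round(robot.inverse_kinematics(g,DOWN(BY)),2))
for phi in np.radians([-20,0,10,20,30,40,50,60,75,90]):
    r=[]
    for mz in (.10,.014):
        try: q=robot.inverse_kinematics(ptcp(peg,phi,mz),place(phi))
        except Exception as e: q=None
        r.append(None if q is None else np.round(q,2))
    print(round(np.degrees(phi)),*r)
E
```

```text
pred [0.67172095 0.1121166  0.076     ] px [159.39003989  58.18250723] [232.99378793   9.40186107] seen t1 ~ (162.6, 57.6)
(np.int64(119), np.int64(28)) (np.int64(192), 0)
g [ 0.57360553 -0.22371719  0.057     ] IK [ 0.51  0.81 -0.3   1.74  0.36  0.64 -0.37]
-20 [-1.37  1.7   1.13  2.27  2.43  0.67  0.4 ] [-1.44  1.94  1.13  2.17  2.36  0.52  0.26]
0 [-0.95  1.52  0.77  2.45  2.54  1.64  0.53] [-1.04  1.74  0.77  2.34  2.39  1.54  0.4 ]
10 [ 0.39  1.5  -0.88  2.44  3.46  1.94  2.63] [-0.98  1.93  0.95  2.36  2.47  1.72  0.14]
20 [ 0.19  1.26 -0.33  2.42  3.59  1.92  2.07] [-0.89  2.09  1.13  2.34  2.45  1.89 -0.08]
30 [0.08 1.21 0.04 2.35 3.8  1.93 1.79] [ 0.22  1.39 -0.14  2.25  3.89  1.85  2.01]
40 [0.06 1.19 0.22 2.24 4.03 1.91 1.65] [0.19 1.35 0.04 2.14 4.08 1.82 1.83]
50 [0.01 1.21 0.41 2.11 4.19 1.97 1.51] [0.13 1.34 0.22 2.02 4.23 1.86 1.65]
60 None [ 0.98  1.66 -1.06  1.84 -1.09  0.48  1.36]
75 [ 0.89  1.45 -1.02  1.66 -0.75  0.79  0.84] [ 0.89  1.6  -1.01  1.59 -0.63  0.79  0.85]
90 [ 0.78  1.47 -1.01  1.38 -0.51  1.14  0.59] [ 0.7   1.53 -0.83  1.3  -0.61  1.21  0.76]
```

View pics/m8.png

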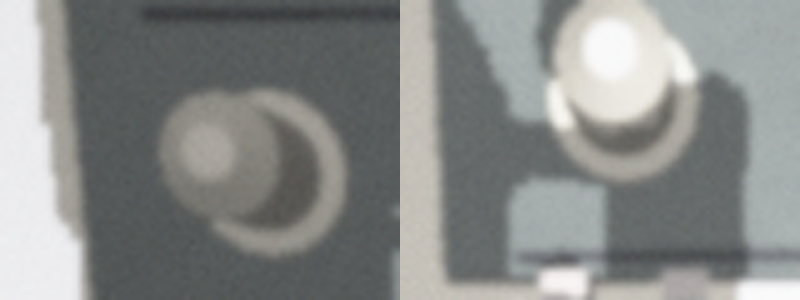

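Crop: the peg tip is at (208,152) on the left and (610,45) on the right, within about 1 px of the prediction. The tray is at its stop. Next I grasp the beaker near its base end.

```bash
sed -i 's/OFF=.025/OFF=.04/' h.py
python3 - <<'E'
from h import *
p1,_=load('t1');p3,_=load('t3');print('peg',tri([(p1,(160.6,58.4)),(p3,(234,9))]))
t,_=load('t2')
for n,uv,z in [('cap',(495,240),.03),('reag',(487,166),.145),('wash',(638,209),.165),('small',(552,190),.06),('dish',(457,365),.02)]: print(n,onz(t,np.array(uv)*.64,z).round(3))
g=np.r_[C+A*OFF,.058]
robot.move_to(np.r_[g[:2],.20],DOWN(BY)); robot.pause(.1); p,im=snap('wrist','g1')
st=robot.servo_line(g,vel=.12,max_force=12); print('down',st,robot.current_position())
robot.grip(0.0); print(robot.current_width()*94,robot.current_grasp_force())
robot.servo_line(np.r_[g[:2],.30],vel=.2); print(robot.current_width()*94,robot.current_ft_force(),robot.current_clock())
peg=S(.001,-.139,.076)
for d in (60,65,70,75,80,85):
    phi=np.radians(d)
    for P in ([.60,-.05,.32],ptcp(peg,phi,.10),ptcp(peg,phi,.014)):
        q=robot.inverse_kinematics(P,place(phi)); print(d,None if q is None else np.round(q,2))
print(robot.current_q().round(2))
E
```

```text
peg (array([0.67175497, 0.11074108, 0.07685454]), np.float64(0.0003092989572657724))
cap [ 0.673 -0.132  0.03 ]
reag [ 0.785 -0.105  0.145]
wash [ 0.684 -0.373  0.165]
small [ 0.766 -0.248  0.06 ]
dish [ 0.418 -0.044  0.02 ]
down False [ 0.57969979 -0.20990698  0.05878731]
58.26965080933248 29.998969808220863
58.09056194832699 [-0.16209882 -0.18375863 -1.78543832] 27.325
60 [ 1.25  1.17 -1.03  1.92 -0.99  0.81  0.92]
60 None
60 [ 1.03  1.72 -1.18  1.86 -0.86  0.35  1.16]
65 [ 1.2   1.16 -0.98  1.83 -0.9   0.93  0.83]
65 [ 0.95  1.44 -1.05  1.85 -1.07  0.59  1.15]
65 [ 0.97  1.62 -1.07  1.78 -0.86  0.54  1.1 ]
70 [ 1.16  1.16 -0.95  1.75 -0.83  1.04  0.76]
70 [ 0.93  1.44 -1.06  1.76 -0.86  0.67  0.94]
70 [ 0.92  1.58 -1.01  1.69 -0.78  0.68  0.99]
75 [ 1.11  1.16 -0.92  1.66 -0.78  1.15  0.71]
75 [ 0.89  1.42 -1.02  1.67 -0.77  0.8   0.84]
75 [ 0.87  1.55 -0.96  1.6  -0.72  0.82  0.91]
80 [ 1.06  1.17 -0.89  1.58 -0.73  1.26  0.66]
80 [ 0.84  1.41 -0.98  1.58 -0.71  0.92  0.76]
80 [ 0.83  1.54 -0.94  1.51 -0.64  0.93  0.81]
85 [ 1.01  1.18 -0.87  1.49 -0.68  1.36  0.61]
85 [ 0.8   1.4  -0.95  1.49 -0.66  1.05  0.7 ]
85 [ 0.78  1.54 -0.93  1.42 -0.58  1.05  0.74]
[ 0.53  0.53 -0.37  1.52  0.21  1.13 -0.26]
```

Beaker is held (58 mm wide). Next I invert it over the peg.

Run:
```python
from h import *
phi=np.radians(70); o=place(phi); peg=np.array([.6717,.1114])-.0028*np.array([np.cos(phi),np.sin(phi)])
robot.move_to([.60,-.05,.32],o); robot.move_to(ptcp(peg,phi,.10),o); robot.pause(.2)
print(robot.current_position(),robot.current_width()*94,robot.current_clock())
a=snap('side','s1')[1]; b=snap('top','s2')[1]; w=snap('wrist','s3')[1]
r=lambda i:cv2.resize(i,(400,300),interpolation=cv2.INTER_CUBIC)
cv2.imwrite('pics/m9.png',np.vstack([np.hstack([r(a[130:280,80:280]),r(b[90:240,150:350])]),np.hstack([r(a),r(w)])]))
```

```text
[0.67048301 0.10393247 0.20278101] 58.22230135612649 29.3417
```

View pics/m9.png

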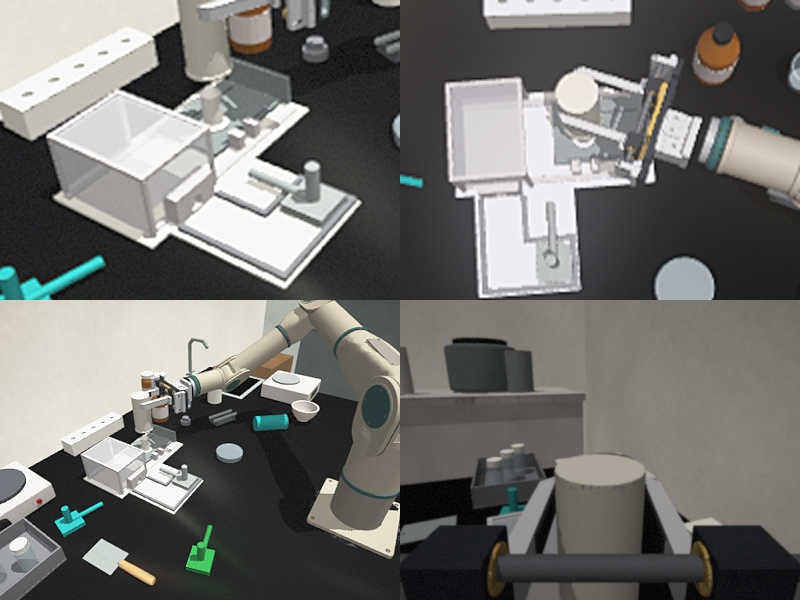

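The beaker is mouth down above the peg (top crop: base centre at (578,92); side crop: mouth at (205,75), just above the peg tip). Next I check this numerically and lower.

Run:
```python
from h import *
t,_=load('s2'); s,_=load('s1')
b=onz(t,(239,136),.225); m=onz(s,(182.5,166),.10); print('base',b,'mouth',m)
if np.linalg.norm(b[:2]-[.6717,.1114])<.009:
    phi=np.radians(70); o=place(phi); peg=np.array([.6717,.1114])-.0028*np.array([np.cos(phi),np.sin(phi)])
    st=robot.servo_line(ptcp(peg,phi,.025),o,vel=.08,max_force=15); print(st,robot.current_position())
    if not st:
        st=robot.servo_line(ptcp(peg,phi,.006),o,vel=.03,max_force=8); print(st,robot.current_position(),robot.current_ft_force())
    robot.pause(.2); print(robot.current_grasp_force(),robot.current_clock())
    a=snap('side','e1')[1]; c=snap('top','e2')[1]
    r=lambda i:cv2.resize(i,(400,300),interpolation=cv2.INTER_CUBIC)
    cv2.imwrite('pics/m10.png',np.hstack([r(a[130:280,80:280]),r(c[90:240,150:350])]))
```

```text
base [0.67087426 0.10659654 0.225     ] mouth [0.66963754 0.11826511 0.1       ]
False [0.66987032 0.10601944 0.12784878]
True [0.66966043 0.10639416 0.11506588] [ 0.20023725 -0.13442717  3.81017928]
29.973244909197092 31.2833
```

Contact came at mouth z ≈ 0.013, so the rim is on the tray. Release and retreat.

Run:
```python
from h import *
phi=np.radians(70); d=np.array([np.cos(phi),np.sin(phi),0])
robot.grip(0.85); p=robot.current_position(); robot.servo_line(p-d*.12+[0,0,.02],vel=.12); robot.pause(.3)
p=robot.current_position(); robot.servo_line(p+[0,0,.1],vel=.2); robot.pause(.2)
a=snap('side','f1')[1]; c=snap('top','f2')[1]
r=lambda i:cv2.resize(i,(400,300),interpolation=cv2.INTER_CUBIC)
cv2.imwrite('pics/m11.png',np.hstack([r(a[130:280,80:280]),r(c[90:240,150:350])])); print(robot.current_clock())
```

```text
34.35
```

View pics/m11.png

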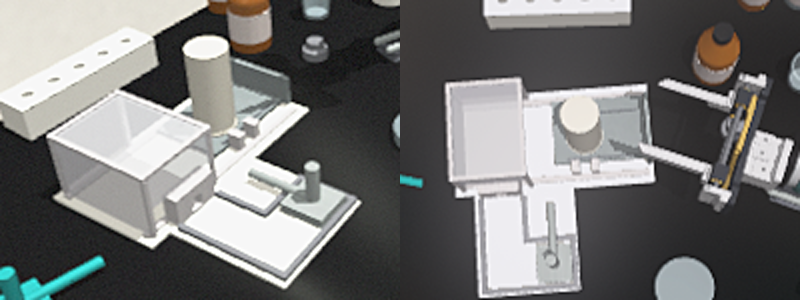

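The beaker stands upright on the tray over the peg at (208,90), the pin is in the notch, and the bottles and cap are undisturbed. The gripper is clear.

```bash
python3 -c "
from rig import robot
print(robot.sign_off())"
```

```text
the job is handed in; nothing more can be done
None
```

The job is handed in, with no verdict returned: the final pictures show the pin parked in the notch, the tray at its stop, the beaker standing mouth down over the peg, and no sign that anything around it was disturbed.

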